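# Clamp a culture chamber with the slip-clutch knob

## Robot

A 6-joint arm with a two-finger parallel gripper is mounted at the origin on the work surface. World frame = base frame: x ahead of the robot, y to its left, z up, the work surface at z = 0. Lengths are in mm, angles in rad, forces in N, time in s.
With the tool pointing down it reaches from about 225 to 725 mm from the base axis. Payload 3.1 kg.
Tool frame: the origin (TCP) lies midway between the tips of the shut fingers; the grasp point (between the pads) lies 19 mm behind it; x points along the fingers, y is the direction in which the jaws open and shut, and the axes are right-handed (so a half turn about x gives the same grasp; the last joint's range is limited). The gripper opens to 85 mm and grips with 20 to 120 N. Pads are 22 mm wide; open, the fingers measure 114 mm over their backs; the gripper's body (76 mm by 85 mm) begins 54 mm behind the grasp point. The pads swing forward as they close: fully open they stand 13 mm farther back than shut.
Start: joints at [1.181, 0.048, 0.099, 1.622, 0, 1.443], TCP at [135.888, 507.101, 231.312] pointing down, gripper open.
Joint ranges: [-2.91, 2.91], [-0.99, 1.94], [-1.21, 1.42], [-2.12, 2.29], [-1.49, 1.47], [-3.14, 3.14]. Speed limits (rad/s): [2.79, 2.79, 3.14, 3.14, 3.14, 3.14].

## Interface

Orientations are given as a rotation vector (axis times angle).
In Python, from rig import bot, viewer gives the robot as it stands.
- The arm moves only by the tool carry_out, never from a script. Its argument "targets" is a list that holds one entry, the list of rows, each a list of 6 numbers: the shift along the tool's x, y, z in cm, then the turn, a rotation vector about the tool's x, y, z in degrees. A call has 1 to 10 rows; each row is the pose to reach, as a shift and turn from the pose commanded when the call began, along the tool's axes at that moment; what a row does not reach only later rows make up. A row lasts 1/8 s, in which the tool goes at most 62.5 mm and 10.7 degrees, less where a joint would pass 70% of its speed; a pose out of reach is approached as far as the arm can. A call with a gripper value outside its range is refused whole. "jaw" is the gripper's target within -1 to 1 (fully open at 1, half-way at 0, shut at -1), set as the call begins (left out, the last holds). The fingers move at their own pace and stop on an object; "force" is the grip in N (left out, the last holds). Time passes only in rows, so rows that repeat a pose let the fingers close. It gives the time, the measured TCP pose, the force and the opening at its end, in the units of the state.
- bot.observe(): the state, without advancing time (a new reading comes with each control period).
- viewer.snapshot(name): name is "scene" or "top"; returns (picture, depth): 400x640x3 uint8, red, green, blue; 400x640 float32, mm along the optical axis (not along the pixel's ray), 0 where there is no reading.
- viewer.calibration(name): a dict with "intrinsics" (3x3 intrinsics, pixels), "k1" (the pictures are not rectified: a ray, as slopes to the right and down, at radius r is drawn at 1 + k1 r^2 times it, then the intrinsics apply), "rvec" (rotation vector, rad) and "tvec" (3), from world to camera coordinates, as OpenCV has them. Camera axes: x right, y down, z forward; pixel columns grow to the right and rows downward; lengths in mm; the calibration is good to about 2 mm. A picture is of the moment at which its call begins. calibration takes no time and is no camera call.
- bot.job_done(): hands the job in, once; it reports no verdict.
The state is a dict: "t": time; "joint_pos": joint angles; "qvel": joint speeds; "tau": joint torques, N m; "tool_pos": TCP position; "ee_rot": TCP orientation; "contact_force": force on the tool from outside, world axes, zero at the start; "wrist_torque": the same for the moment, N m; "width": finger opening in mm.
Only numpy, scipy, OpenCV 4.12 (cv2) and the standard library are available. Lean on these libraries where they do the work, as an engineer would, in place of code of your own. Each camera call takes 0.05 s, during which the arm holds its last target.

## Task

Stand the longer culture chamber in the seat of the stage clamp, flat between the guide bars, and let go of it, then tighten the clamp by its black ratchet cap (clockwise from above, never by the metal thimble under it), gripping it lightly and without leaning on it, until the chamber is held against the stop and the slip clutch has clicked two to four times. Then let go and leave everything else on the bench where it is.

Things in the scene. Friction and masses are not known exactly. Their poses are not given: they have to be found in the camera images.
- chamber_center (a point): Centre, half-way up (21 mm), of the loose culture chamber to be clamped: an upright open white box with four wells in a row, 76 mm long (its x), 30 mm wide (its y), 42 mm high (its z), 3 mm walls, about 0.11 kg. It may go in the seat either way round. It stands on the bench at the start.
- chamber: The same chamber; origin at the centre of its underside, axes as above.
- short_chamber_center (a point): Centre (21 mm up) of a second, shorter chamber with two wells, 50 x 30 x 42 mm. Not to be used; the two may stand in either place.
- seat (a point): Centre of the seat floor of the fixed stage clamp, 12 mm above the bench (the top of its plate). This frame: z up, y along the seat towards the fixed stop, x across it. The chamber's length goes along this y, between four guide bars (see the clamp) that leave it 1.5 mm on either side.
- stop_face (a point): Centre of the inner face of the fixed stop (50 mm wide, 26 mm high over the seat floor) at the seat's +y end, 45 mm from the seat's centre and 21 mm above its floor. Faces the moving jaw.
- jaw_face (a point): Centre of the face of the moving jaw (44 mm wide, 24 mm high), at the seat's -y end, 21 mm above the seat floor, turned to the stop. It starts with 82 to 87 mm between it and the stop face, so the chamber has 6 to 11 mm of play. The knob drives it towards the stop when turned clockwise from above, after an unknown lost motion; in all the cap needs about 1.5 to 4.5 rad, in several grasps.
- jaw: The moving jaw. Its force on the chamber is some 24 N when the clutch slips and stays at about 16 N when the cap is let go.
- cap_grip (a point): Point to grip, on the knob's upright axis, 103 mm above the bench: the black ribbed ratchet cap, 30 mm diameter, 44 mm high, its foot 27 mm below this point, its top 17 mm above. 123 mm from the seat's centre along the seat's -y. Its shell is thin: 12 to 20 N of grip turns it without slipping, more than 30 N a finger is too much. The frame turns with the cap.
- ratchet: The cap; origin on its axis at its foot, 76 mm above the bench. Up to 0.20 N m it turns the thimble with it (free running takes 0.02 to 0.08 N m); once the jaw presses the chamber on the stop the thimble stands still and the cap slips on at a steady 0.20 N m, one click for every 0.25 rad of slip (a smooth slip: felt as the torque's plateau).
- cap_mark (a point): Outer end of the white line on the cap's top, 13 mm from the axis. At the start in line with the thimble's mark.
- thimble_mark (a point): Black line on the ledge of the thimble, an aluminium drum under the cap, 44 mm diameter, its top 74 mm above the bench, 18 mm from the axis. Turning the thimble itself bypasses the clutch. The angle between the marks is the slip: 0 at the start, 1.25 rad at five clicks. Seen from above they are 5 mm apart at no slip, 9.1 at two clicks, 15.6 at four.
- clamp: Fixed; origin under the centre of the dark plate (110 mm in x, 250 in y, 12 thick); axes as the seat's, whose centre is at y = +45 mm; knob axis at y = -78. Guide bars: round steel, 8 mm thick and high, 18 mm long, in two facing pairs 28 mm either side of the seat's centre along y, 33 mm free between; between the pairs 38 mm is open for fingers. Housing under the knob: 70 x 70, 50 mm high.
- dish: Closed glass dish, 92 mm diameter, 18 mm high. Bystander.
- medium_bottle: Amber bottle, 64 mm diameter, 100 mm high. Bystander.
- forceps: Steel forceps lying flat, 136 mm long, 7 mm high. Bystander.
- objective: Steel microscope objective standing, 34 mm diameter, 46 mm high. Bystander.
- slide_box: Grey slide box, 85 x 100 x 34 mm. Bystander.
- pipette: Hand pipette lying down, 240 mm long. Bystander.
- tube_rack: White rack of tubes, 90 x 170 mm, 73 mm high. Bystander.
Not all that is in view belongs to the job. What is shaped like the chamber but blue or turquoise is not meant.

How it is judged:
By the outcome, as a careful person would: the job done as asked, in the order asked, and still so for the second after the job is handed in, with the robot touching nothing.
It also fails if it takes over 72 s, if anything falls off the work surface, if the arm or the gripper's body presses on something with over 40 N, if the wrist force passes 120 N, or if a joint passes its speed limit or range.

## Working session

There is one attempt and no reset: what is moved stays moved. The work goes in short steps, Python scripts to look and compute and a tool call to move; the robot and the scene stay as the last step left them, time stands still between calls to the robot, and variables do not carry over. Pictures are saved under pics/ and viewed, and the job is handed in when it is done.

Besides the shell and the picture viewer there is one more tool, called after "Emit:" by a JSON object that holds its "name" and its "arguments". carry_out: Moves the arm, as the interface text tells. Its arguments: {"type":"object","properties":{"targets":{"type":"array"},"jaw":{"type":"number"},"force":{"type":"number"}},"required":["targets"]}

```bash
ls; mkdir -p pics
python3 - <<'E'
from rig import bot, viewer
import cv2,numpy as np
for n in("scene","top"):
    p,d=viewer.snapshot(n); cv2.imwrite(f"pics/{n}0.png",p[:,:,::-1]); np.save(f"pics/{n}0.npy",d)
    np.save(f"pics/{n}0p.npy",p)
    print(n,viewer.calibration(n))
print(bot.observe())
E
```

```text
pics
scene {'intrinsics': array([[430.43102396,   0.        , 320.06208689],
       [  0.        , 430.43102396, 192.38682714],
       [  0.        ,   0.        ,   1.        ]]), 'k1': -0.11702148257335668, 'rvec': array([ 2.43859869,  0.77340212, -0.24667198]), 'tvec': array([-446.89858455, -239.32253364, 1387.25106017])}
top {'intrinsics': array([[502.32298092,   0.        , 320.09860667],
       [  0.        , 502.32298092, 200.9586173 ],
       [  0.        ,   0.        ,   1.        ]]), 'k1': 0.001401933100817474, 'rvec': array([ 2.11638677, -2.14762843,  0.17692603]), 'tvec': array([ -11.6193291 ,  584.98994872, 1382.76950891])}
{'t': 0.1, 'joint_pos': array([ 1.18117912e+00,  4.86880864e-02,  9.77596757e-02,  1.62196694e+00,
       -7.91360040e-07,  1.44301742e+00]), 'qvel': array([-0.00048444, -0.00284346,  0.00517314,  0.00070208, -0.00094313,
        0.00078463]), 'tau': array([ 2.19944282e-03, -3.39852262e+01,  3.20935571e+01,  1.58636860e-02,
       -8.95012636e-05,  2.85006941e-06]), 'tool_pos': array([135.69677626, 506.60681854, 230.2308449 ]), 'ee_rot': array([ 0.20395852,  1.5615421 , -0.20715397]), 'contact_force': array([ 0.26511598, -0.37828296, -0.55141436]), 'wrist_torque': array([-0.03953408, -0.02807839,  0.00434089]), 'width': 85.37729545710405}
```

View pics/scene0.png

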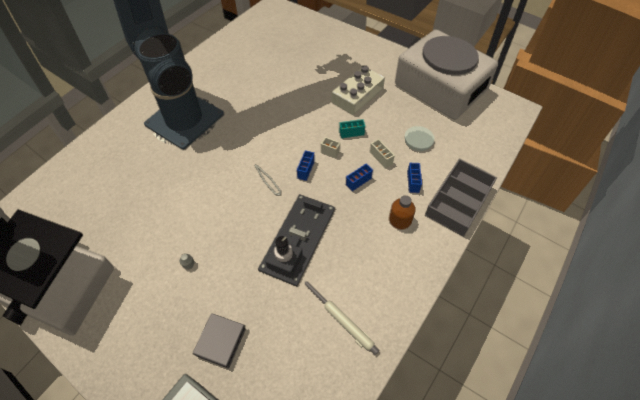

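View pics/top0.png

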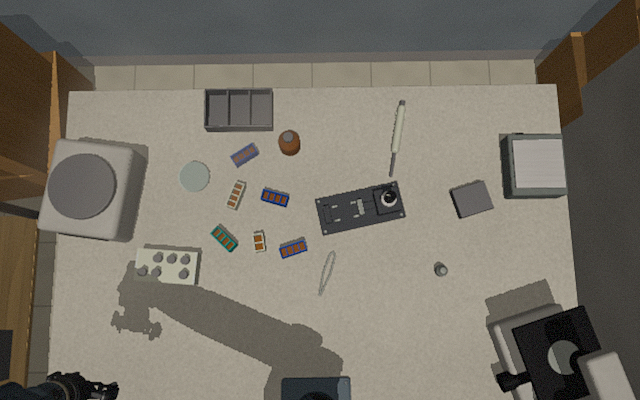

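```bash
cat > h.py <<'E'
import numpy as np,cv2
from rig import bot,viewer
C={n:viewer.calibration(n) for n in("scene","top")}
def cam(n):
    c=C[n];K=np.array(c["intrinsics"]);R=cv2.Rodrigues(np.array(c["rvec"]))[0];t=np.array(c["tvec"]);return K,np.array([c["k1"],0,0,0.]),R,t
def ray(n,uv):
    K,D,R,t=cam(n)
    p=cv2.undistortPoints(np.array(uv,float).reshape(-1,1,2),K,D).reshape(-1,2)
    d=np.c_[p,np.ones(len(p))]@R; return -R.T@t,d
def onz(n,uv,z):
    o,d=ray(n,uv); s=(z-o[2])/d[:,2]; return o+d*s[:,None]
def proj(n,P):
    K,D,R,t=cam(n); return cv2.projectPoints(np.array(P,float).reshape(-1,3),cv2.Rodrigues(R)[0],t,K,D)[0].reshape(-1,2)
def crop(p,u0,v0,u1,v1,name,f=8):
    q=cv2.resize(p[v0:v1,u0:u1],None,fx=f,fy=f,interpolation=cv2.INTER_CUBIC); cv2.imwrite(name,q[:,:,::-1])
E
python3 - <<'E'
from h import *
t=np.load("pics/top0p.npy");s=np.load("pics/scene0p.npy")
crop(t,310,170,410,245,"pics/c1.png",8)
crop(t,200,140,300,215,"pics/c2.png",8)
crop(s,250,180,350,290,"pics/c3.png",5)
crop(s,310,110,410,185,"pics/c4.png",8)
E
```

```text
(no output)
```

View pics/c1.png

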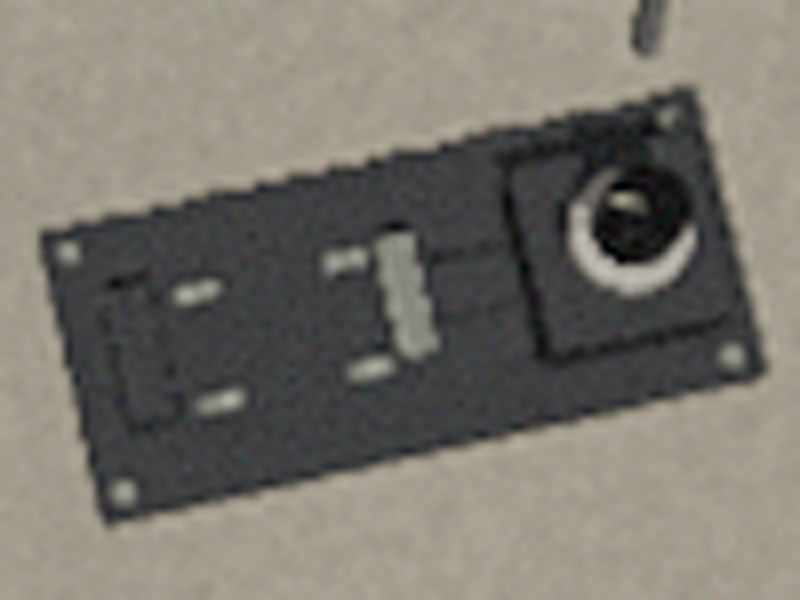

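View pics/c2.png

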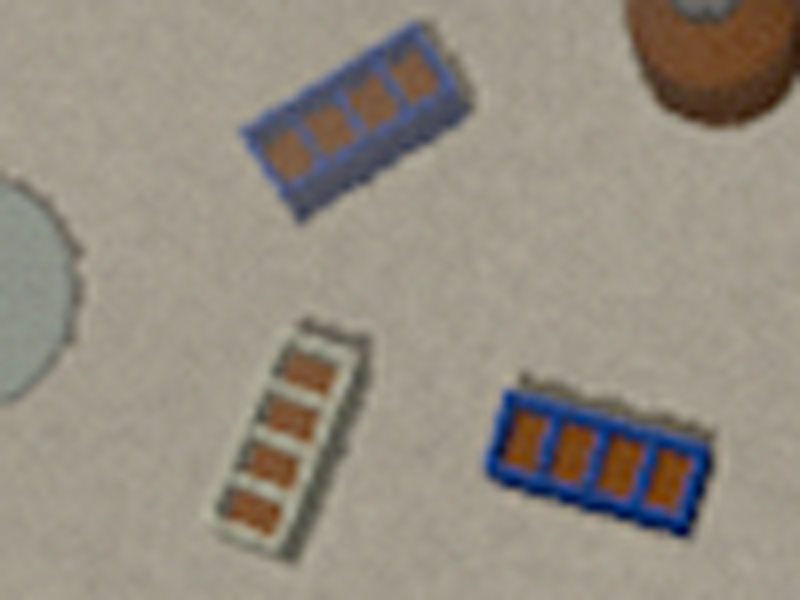

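View pics/c3.png

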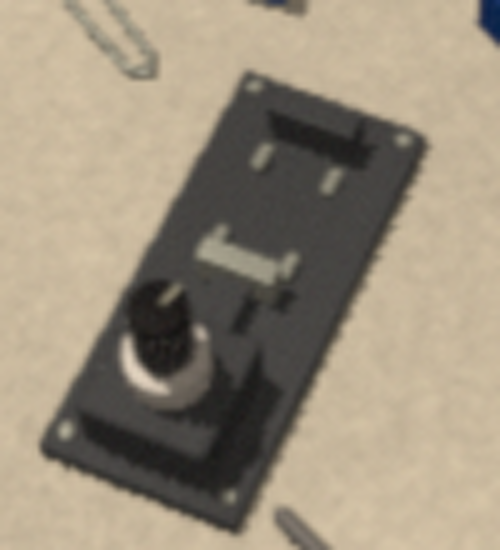

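View pics/c4.png

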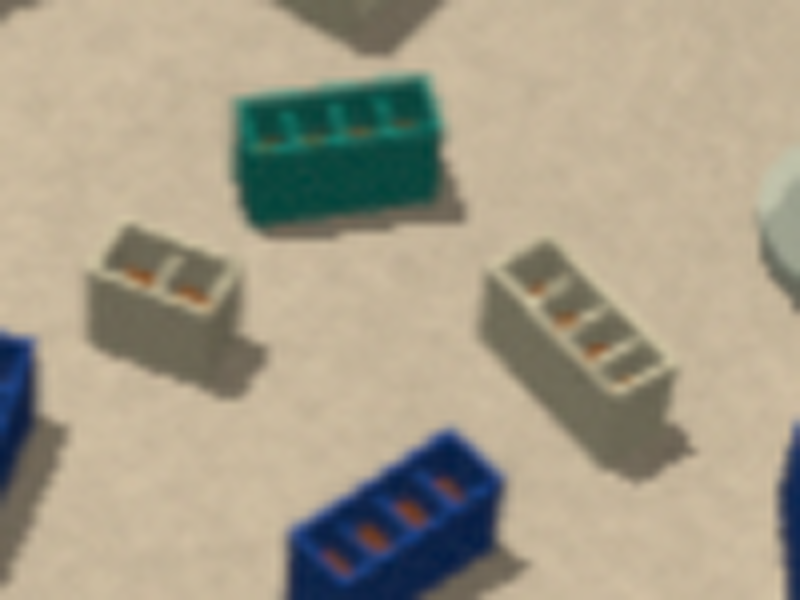

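Run:
```python
from h import *
for n in("top","scene"):
    K,D,R,t=cam(n); print(n,"cam pos",-R.T@t)
t=np.load("pics/top0p.npy");s=np.load("pics/scene0p.npy")
# plate
for n,im,box in(("top",t,(310,170,410,245)),("scene",s,(250,185,350,290))):
    u0,v0,u1,v1=box; g=cv2.cvtColor(im,cv2.COLOR_RGB2GRAY)[v0:v1,u0:u1]
    m=(g<105).astype(np.uint8); m=cv2.morphologyEx(m,cv2.MORPH_CLOSE,np.ones((9,9)))
    cs,_=cv2.findContours(m,cv2.RETR_EXTERNAL,cv2.CHAIN_APPROX_NONE); c=max(cs,key=cv2.contourArea)
    r=cv2.minAreaRect(c); print(n,r[0],r[1],r[2],cv2.contourArea(c))
    # bright blobs inside
    f=8; G=cv2.resize(g,None,fx=f,fy=f,interpolation=cv2.INTER_CUBIC)
    M=(cv2.resize(m,None,fx=f,fy=f,interpolation=cv2.INTER_NEAREST)>0)
    M=cv2.erode(M.astype(np.uint8),np.ones((17,17)))
    k,lab,st,ce=cv2.connectedComponentsWithStats(((G>95)&(M>0)).astype(np.uint8))
    for i in range(1,k):
        if st[i,4]>60:
            uv=(ce[i]+.5)/f-.5+[u0,v0]; print(" ",uv.round(2),st[i,4],"z12",onz(n,uv,12)[0].round(1),"z20",onz(n,uv,20)[0].round(1))
```

```text
top cam pos [ 344.49139608  -22.66515786 1461.23637113]
scene cam pos [ 936.54562279 -541.38648884 1005.60533514]
top (50.40275573730469, 31.7721004486084) (49.28853225708008, 88.91437530517578) 77.19573211669922 3076.5
  [390.   179.25] 391 z12 [ 652.9 -227.    12. ] z20 [ 651.2 -225.9   20. ]
  [392.99 184.05] 202 z12 [ 638.3 -235.2   12. ] z20 [ 636.7 -234.    20. ]
  [387.35 201.38] 5144 z12 [ 586.9 -216.8   12. ] z20 [ 585.6 -215.7   20. ]
  [387.57 194.55] 292 z12 [ 607.2 -218.1   12. ] z20 [ 605.8 -217.1   20. ]
  [360.27 206.48] 4871 z12 [ 573.  -137.2   12. ] z20 [ 571.7 -136.5   20. ]
  [318.12 201.11] 417 z12 [590.8 -14.3  12. ] z20 [589.4 -14.4  20. ]
  [352.62 202.03] 877 z12 [ 586.5 -115.2   12. ] z20 [ 585.2 -114.7   20. ]
  [334.05 206.09] 871 z12 [575.3 -60.7  12. ] z20 [574.  -60.5  20. ]
  [401.05 214.01] 485 z12 [ 549.  -255.2   12. ] z20 [ 547.9 -254.    20. ]
  [355.91 215.6 ] 870 z12 [ 546.3 -123.7   12. ] z20 [ 545.2 -123.2   20. ]
  [337.24 219.75] 863 z12 [535.  -69.2  12. ] z20 [533.9 -68.9  20. ]
  [325.02 231.11] 524 z12 [502.3 -33.1  12. ] z20 [501.4 -33
[... 155 characters left out ...]
.  12.] z20 [505.5 -35.1  20. ]
  [330.14 207.6 ] 432 z12 [589.9 -12.2  12. ] z20 [592.7 -16.5  20. ]
  [301.84 210.61] 880 z12 [532.4 -64.5  12. ] z20 [535.6 -68.4  20. ]
  [315.73 215.65] 923 z12 [572.7 -55.8  12. ] z20 [575.6 -59.7  20. ]
  [298.08 231.24] 7260 z12 [ 562.6 -121.9   12. ] z20 [ 565.6 -125.2   20. ]
  [283.87 238.17] 396 z12 [ 544.7 -159.9   12. ] z20 [ 547.8 -163.    20. ]
  [281.83 253.6 ] 7342 z12 [ 568.  -198.4   12. ] z20 [ 570.9 -201.1   20. ]
  [262.72 265.6 ] 716 z12 [ 549.3 -252.9   12. ] z20 [ 552.4 -255.2   20. ]
  [300.95 285.89] 5442 z12 [ 660.4 -240.7   12. ] z20 [ 662.7 -243.1   20. ]
  [295.67 278.97] 294 z12 [ 638.9 -233.6   12. ] z20 [ 641.3 -236.1   20. ]
```

Run:
```python
from h import *
t=np.load("pics/top0p.npy");s=np.load("pics/scene0p.npy")
crop(t,222,176,252,216,"pics/c5.png",15)
crop(s,366,136,398,174,"pics/c6.png",15)
g=t[176:216,222:252]
hsv=cv2.cvtColor(t,cv2.COLOR_RGB2HSV)
f=8
def blobs(im,u0,v0,u1,v1,n,z):
    B=cv2.resize(im[v0:v1,u0:u1],None,fx=f,fy=f,interpolation=cv2.INTER_CUBIC)
    H=cv2.cvtColor(B,cv2.COLOR_RGB2HSV)
    m=((H[...,1]>110)&(H[...,0]<20)).astype(np.uint8)
    k,l,st,ce=cv2.connectedComponentsWithStats(m)
    for i in range(1,k):
        if st[i,4]>40:
            uv=(ce[i]+.5)/f-.5+[u0,v0];print(n,uv.round(2),st[i,4],onz(n,uv,z)[0].round(1))
blobs(t,222,176,252,216,"top",4)
```

```text
top [238.32 186.38] 1145 [639.9 221.2   4. ]
top [236.12 192.07] 1234 [622.8 227.5   4. ]
top [233.79 197.89] 1290 [605.5 234.2   4. ]
top [231.48 203.65] 1338 [588.4 240.7   4. ]
```

View pics/c5.png

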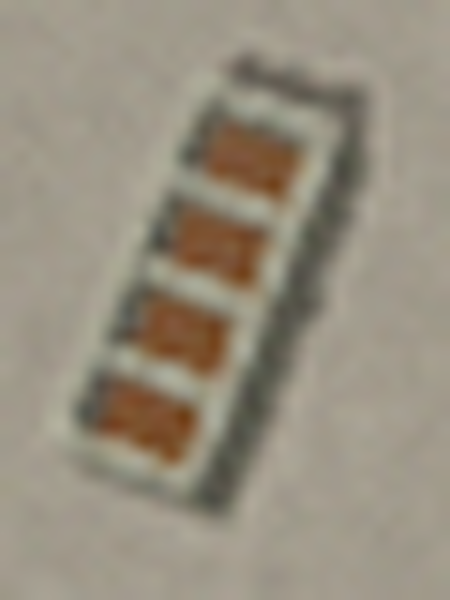

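View pics/c6.png

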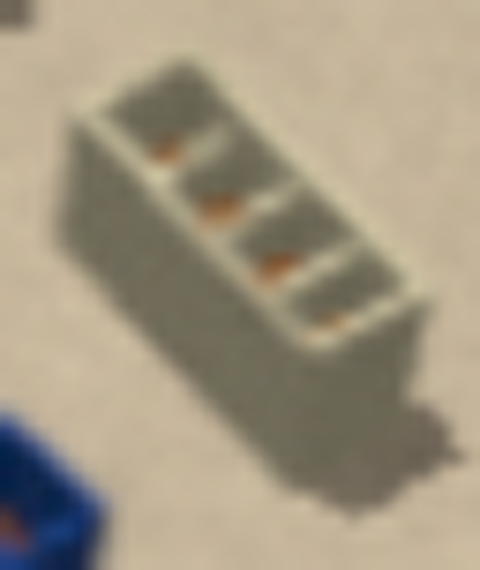

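Run:
```python
from h import *
a=(np.array([(215,80),(348,112),(55,440),(200,490)],float)+.5)/15-.5+[222,176]
b=(np.array([(75,117),(190,60),(430,303),(315,350)],float)+.5)/15-.5+[366,136]
for n,q in(("top",a),("scene",b)):
    P=onz(n,q,42);print(n,P.round(1).tolist(),P.mean(0).round(1))
    # candidate overlay
for c in [(605,222,-20.7)]:
    th=np.radians(c[2]);ux=np.array([np.cos(th),np.sin(th)]);uy=np.array([-ux[1],ux[0]])
    for n in("top","scene"):
        P=[[*(np.array(c[:2])+sx*38*ux+sy*15*uy),42] for sx in(1,-1) for sy in(1,-1)]
        print(n,proj(n,P).round(1).tolist())
```

```text
top [[648.5, 222.2, 42.0], [641.8, 196.5, 42.0], [578.7, 251.8, 42.0], [568.7, 223.9, 42.0]] [609.4 223.6  42. ]
scene [[570.7, 225.7, 42.0], [581.6, 251.7, 42.0], [651.5, 224.9, 42.0], [639.2, 201.9, 42.0]] [610.8 226.1  42. ]
top [[235.7, 181.8], [245.4, 185.2], [226.0, 206.2], [235.7, 209.7]]
scene [[392.1, 155.4], [384.1, 159.9], [375.8, 139.0], [367.9, 143.3]]
```

```bash
cat >> h.py <<'E'
from scipy.spatial.transform import Rotation as Ro
def plan(pos,yawdeg):
    """shift in tool cm + turn deg to get to TCP pos, jaw axis (tool y) at world angle yawdeg (mod 180)"""
    o=bot.observe(); R=Ro.from_rotvec(o["ee_rot"]).as_matrix()
    cy=np.degrees(np.arctan2(R[1,1],R[0,1]))
    dy=(yawdeg-cy+90)%180-90
    sh=R.T@(np.array(pos)-o["tool_pos"])/10
    print("R",R.round(3).tolist(),"yaw now",cy.round(2),"t",o["t"])
    print("pos",o["tool_pos"].round(1),"q",o["joint_pos"].round(3),"F",o["contact_force"].round(1),"T",o["wrist_torque"].round(3),"w",round(o["width"],1))
    print("shift cm",sh.round(2),"turn about x deg",(-dy).round(1),"alt",(-dy+180).round(1),(-dy-180).round(1))
E
python3 -c "
from h import *
plan([610,225,150],69.3)"
```

```text
R [[-0.001, 0.259, 0.966], [-0.002, 0.966, -0.259], [-1.0, -0.002, -0.0]] yaw now 75.0 t 0.1
pos [135.7 506.6 230.2] q [ 1.181  0.049  0.098  1.622 -0.     1.443] F [ 0.3 -0.4 -0.6] T [-0.04  -0.028  0.004] w 85.4
shift cm [  8.04 -14.91  53.11] turn about x deg 5.7 alt 185.7 -174.3
```

Emit:
{"name": "carry_out", "arguments": {"targets": [[[1.0,-1.0,3.5,0,0,0],[2.0,-2.5,9.0,1,0,0],[3.0,-4.3,15.5,2,0,0],[4.0,-6.2,22.0,3,0,0],[5.0,-8.0,28.5,4,0,0],[6.0,-9.9,35.0,5,0,0],[7.0,-11.6,41.5,5.7,0,0],[7.5,-13.2,47.0,5.7,0,0],[8.0,-14.3,51.0,5.7,0,0],[8.0,-14.9,53.1,5.7,0,0]]], "jaw": 1, "force": 40}}

```text
t: 1.35
tool_pos: [612.0, 222.8, 148.7]
ee_rot: [0.285, 1.554, -0.288]
contact_force: [-0.6, -0.1, -1.2]
width: 85.0
```

Emit:
{"name": "carry_out", "arguments": {"targets": [[[0,0,0,0,0,0],[0,0,0,0,0,0]]]}}

```text
t: 1.6
tool_pos: [609.3, 226.2, 150.9]
ee_rot: [0.283, 1.554, -0.283]
contact_force: [-0.2, 0.3, 0.7]
width: 85.2
```

```bash
python3 -c "
from h import *
plan([610,225,60],69.3)
for n in ('top','scene'):
    p,d=viewer.snapshot(n); cv2.imwrite('pics/%s1.png'%n,p[:,:,::-1]); np.save('pics/%s1p.npy'%n,p)
    print(proj(n,[bot.observe()['tool_pos']]))
    u,v=map(int,proj(n,[bot.observe()['tool_pos']])[0])
    crop(p,u-45,v-45,u+45,v+45,'pics/d_%s.png'%n,6)
"
```

```text
R [[-0.002, 0.353, 0.936], [0.0, 0.936, -0.353], [-1.0, -0.0, -0.002]] yaw now 69.33 t 1.6
pos [609.3 226.2 150.9] q [2.520e-01 3.760e-01 3.210e-01 1.517e+00 1.000e-03 6.130e-01] F [-0.2  0.3  0.7] T [ 0.007  0.048 -0.017] w 85.2
shift cm [ 9.09 -0.09  0.13] turn about x deg 0.0 alt 180.0 -180.0
[[227.03808814 186.88622746]]
[[386.35989154 122.80885499]]
```

View pics/d_scene.png

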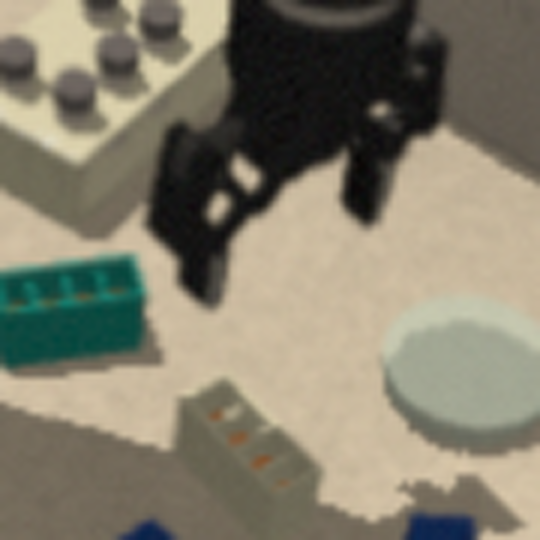

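View pics/d_top.png

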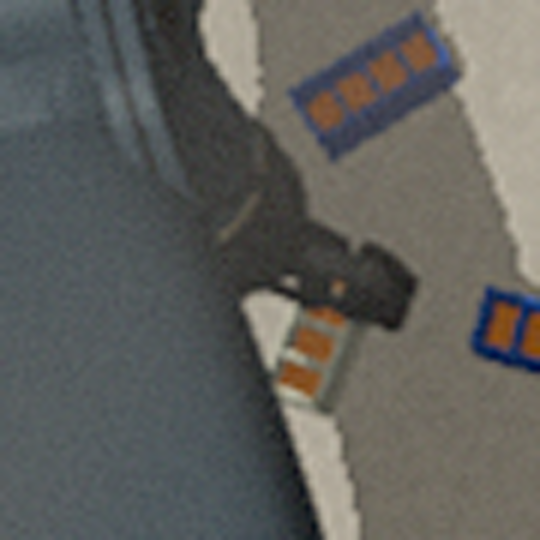

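Emit:
{"name": "carry_out", "arguments": {"targets": [[[3,0,0,0,0,0],[7,0,0.1,0,0,0],[10,0,0.1,0,0,0],[12.5,0,0.1,0,0,0],[14,0,0.1,0,0,0],[14,0,0.1,0,0,0],[14,0,0.1,0,0,0]]]}}

```text
t: 2.58
tool_pos: [612.0, 225.9, 12.9]
ee_rot: [0.284, 1.55, -0.282]
contact_force: [0.5, 0.4, 0.1]
width: 85.6
```

Emit:
{"name": "carry_out", "arguments": {"targets": [[[0,0,0,0,0,0],[0,0,0,0,0,0],[0,0,0,0,0,0],[0,0,0,0,0,0],[0,0,0,0,0,0],[0,0,0,0,0,0],[0,0,0,0,0,0],[0,0,0,0,0,0],[0,0,0,0,0,0],[0,0,0,0,0,0]]], "jaw": -1, "force": 30}}

```text
t: 3.82
tool_pos: [611.7, 225.5, 11.9]
ee_rot: [0.284, 1.551, -0.283]
contact_force: [1.0, -0.5, 4.2]
width: 29.3
```

Emit:
{"name": "carry_out", "arguments": {"targets": [[[-1,0,0,0,0,0],[-3,0,0,0,0,0],[-6,0,0,0,0,0],[-9,0,0,0,0,0],[-12,0,0,0,0,0],[-12,0,0,0,0,0],[-12,0,0,0,0,0]]]}}

```text
t: 4.7
tool_pos: [610.7, 225.3, 130.4]
ee_rot: [0.283, 1.553, -0.284]
contact_force: [0.2, -0.4, -2.5]
width: 29.3
```

```bash
python3 -c "
from h import *
plan([560,-88,132],12.1)
"
```

```text
R [[-0.001, 0.353, 0.935], [-0.0, 0.935, -0.353], [-1.0, -0.001, -0.001]] yaw now 69.3 t 4.7
pos [610.7 225.3 130.4] q [0.25  0.381 0.286 1.477 0.    0.612] F [ 0.2 -0.4 -2.5] T [-0.048 -0.036 -0.069] w 29.3
shift cm [ -0.14 -31.1    6.33] turn about x deg 57.2 alt 237.2 -122.8
```

Emit:
{"name": "carry_out", "arguments": {"targets": [[[0,-1.5,0.3,3,0,0],[0,-4.5,0.9,9,0,0],[0,-8.5,1.7,16,0,0],[0,-12.5,2.5,23,0,0],[0,-16.5,3.3,30,0,0],[0,-20.5,4.1,37,0,0],[0,-24.5,4.9,44,0,0],[0,-28,5.7,50,0,0],[0,-30,6.1,55,0,0],[0,-31.1,6.3,57.2,0,0]]]}}

```text
t: 5.95
tool_pos: [558.5, -89.3, 129.8]
ee_rot: [1.055, 1.303, -1.057]
contact_force: [0.4, 0.5, -2.3]
width: 29.9
```

Emit:
{"name": "carry_out", "arguments": {"targets": [[[0,0,0,0,0,0],[0,0,0,0,0,0],[0,0,0,0,0,0]]]}}

```text
t: 6.32
tool_pos: [560.3, -86.9, 131.3]
ee_rot: [1.051, 1.303, -1.051]
contact_force: [0.1, 0.0, -1.2]
width: 29.5
```

```bash
python3 -c "
from h import *
plan([560,-88,60],12.1)
for n in ('top','scene'):
    p,d=viewer.snapshot(n); cv2.imwrite('pics/%s2.png'%n,p[:,:,::-1]); np.save('pics/%s2p.npy'%n,p)
    print(proj(n,[bot.observe()['tool_pos']]))
    u,v=map(int,proj(n,[bot.observe()['tool_pos']])[0])
    crop(p,u-45,v-45,u+45,v+45,'pics/e_%s.png'%n,6)
"
```

```text
R [[-0.0, 0.977, 0.211], [0.0, 0.211, -0.977], [-1.0, -0.0, -0.0]] yaw now 12.19 t 6.325
pos [560.3 -86.9 131.3] q [-0.272  0.157  0.019  1.432  0.     1.086] F [ 0.1  0.  -1.2] T [0.005 0.005 0.038] w 29.5
shift cm [ 7.13 -0.05  0.1 ] turn about x deg 0.1 alt 180.1 -179.9
[[344.99708644 204.4604761 ]]
[[303.55548902 196.65930171]]
```

View pics/e_scene.png

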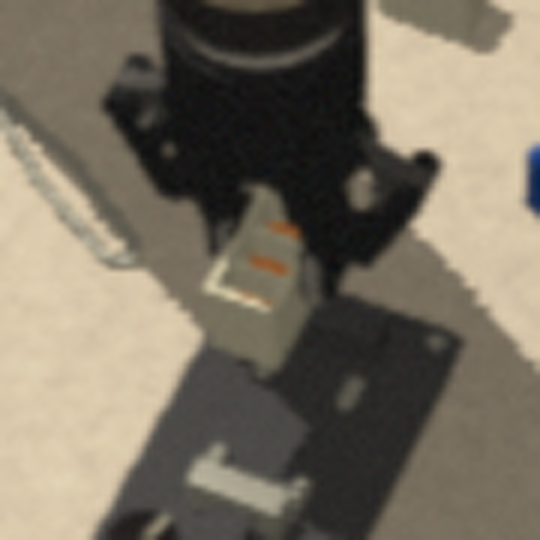

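View pics/e_top.png

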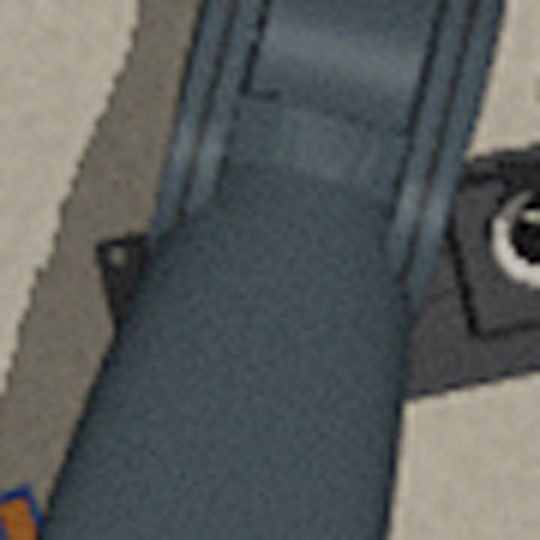

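```bash
python3 -c "
from h import *
p=np.load('pics/scene2p.npy')
crop(p,288,170,318,222,'pics/f.png',12)
o=np.array([560.3,-86.9]);th=np.radians(12.15);ux=np.array([np.cos(th),np.sin(th)]);uy=np.array([-ux[1],ux[0]])
for z in(161.4,119.4):
  for a in(-15,15): print(z,a,(((proj('scene',[[*(o+a*ux-38*uy),z]])-[288,170])+.5)*12-.5).round(0))
"
```

```text
161.4 -15 [[ 37. 363.]]
161.4 15 [[177. 413.]]
119.4 -15 [[ 50. 477.]]
119.4 15 [[185. 526.]]
```

View pics/f.png

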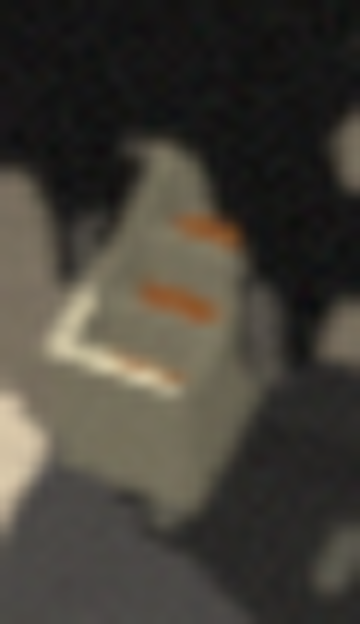

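Emit:
{"name": "carry_out", "arguments": {"targets": [[[1,0,0.1,0,0,0],[3,0,0.2,0,0,0],[5,0,0.2,0,0,0],[6.5,0,0.2,0,0,0],[7,0,0.2,0,0,0],[7,0,0.2,0,0,0],[7,0,0.2,0,0,0]]]}}

```text
t: 7.3
tool_pos: [561.3, -90.0, 62.3]
ee_rot: [1.053, 1.3, -1.051]
contact_force: [-0.3, -0.1, -0.7]
width: 29.2
```

```bash
python3 -c "
from h import *
plan([560,-88,60],12.1)
p,d=viewer.snapshot('scene'); np.save('pics/scene3p.npy',p)
crop(p,280,180,330,250,'pics/g.png',10)
# jaw edge profiles from initial images
S=np.array([560.8,-91]);th=np.radians(12.15);ux=np.array([np.cos(th),np.sin(th)]);uy=np.array([-ux[1],ux[0]])
for n in('top','scene'):
  g=cv2.cvtColor(np.load('pics/%s0p.npy'%n),cv2.COLOR_RGB2GRAY)
  ys=np.arange(-62,-25,1.)
  acc=0
  for a in(-15,-10,-5,0,5,10,15):
    q=proj(n,[[*(S+a*ux+y*uy),45] for y in ys]).astype(np.float32)
    acc=acc+cv2.remap(g,q[:,0].reshape(1,-1),q[:,1].reshape(1,-1),cv2.INTER_LINEAR)[0].astype(float)
  print(n,[(int(y),int(v/7)) for y,v in zip(ys,acc)])
"
```

```text
R [[0.002, 0.978, 0.21], [-0.0, 0.21, -0.978], [-1.0, 0.002, 0.001]] yaw now 12.1 t 7.3
pos [561.3 -90.   62.3] q [-0.277  0.188 -0.086  1.296  0.     1.083] F [-0.3 -0.1 -0.7] T [ 0.041 -0.01  -0.03 ] w 29.2
shift cm [ 0.23 -0.09 -0.22] turn about x deg 0.0 alt 180.0 -180.0
top [(-62, 62), (-61, 62), (-60, 62), (-59, 61), (-58, 60), (-57, 60), (-56, 59), (-55, 58), (-54, 56), (-53, 62), (-52, 78), (-51, 100), (-50, 117), (-49, 127), (-48, 133), (-47, 135), (-46, 135), (-45, 134), (-44, 134), (-43, 136), (-42, 138), (-41, 140), (-40, 138), (-39, 129), (-38, 116), (-37, 100), (-36, 81), (-35, 67), (-34, 64), (-33, 68), (-32, 73), (-31, 76), (-30, 77), (-29, 76), (-28, 76), (-27, 76), (-26, 76)]
scene [(-62, 71), (-61, 71), (-60, 72), (-59, 74), (-58, 78), (-57, 87), (-56, 101), (-55, 118), (-54, 134), (-53, 145), (-52, 151), (-51, 154), (-50, 154), (-49, 153), (-48, 153), (-47, 152), (-46, 151), (-45, 149), (-44, 143), (-43, 132), (-42, 119), (-41, 107), (-40, 96), (-39, 89), (-38, 84), (-37, 82), (-36, 80), (-35, 79), (-34, 77), (-33, 75), (-32, 72), (-31, 71), (-30, 70), (-29, 68), (-28, 68), (-27, 68), (-26, 68)]
```

View pics/g.png

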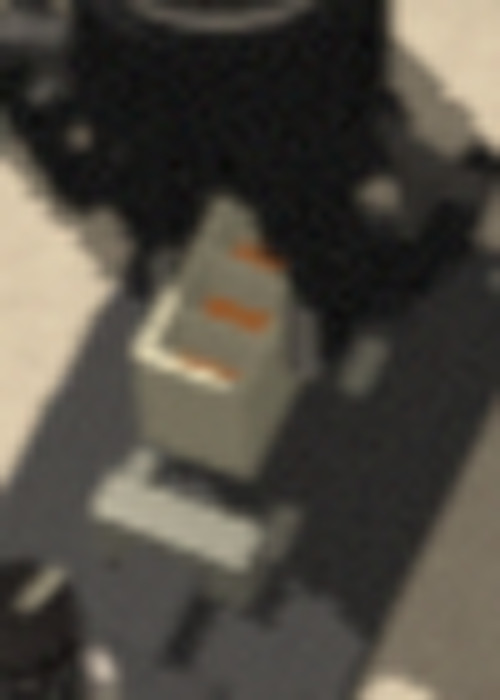

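```bash
python3 -c "
from h import *
p=np.load('pics/scene3p.npy')
crop(p,290,205,312,235,'pics/f2.png',20)
o=np.array([561.3,-90.0]);th=np.radians(12.15);ux=np.array([np.cos(th),np.sin(th)]);uy=np.array([-ux[1],ux[0]])
Q=lambda P:(((proj('scene',P)-[290,205])+.5)*20-.5).round(0).tolist()
for z in(92.4,50.4):
  for a in(-15,15): print(z,a,Q([[*(o+a*ux-38*uy),z]]))
c=[*(o-38*uy),70]; b=np.array(Q([c])[0])
for d in ([*ux,0],[*uy,0],[0,0,1]): print((np.array(Q([np.array(c)+5*np.array(d)])[0])-b)/5)
"
```

```text
92.4 -15 [[48.0, 232.0]]
92.4 15 [[268.0, 314.0]]
50.4 -15 [[68.0, 403.0]]
50.4 15 [[281.0, 483.0]]
[7.4 2.6]
[ 3.4 -6.4]
[-0.2 -4. ]
```

View pics/f2.png

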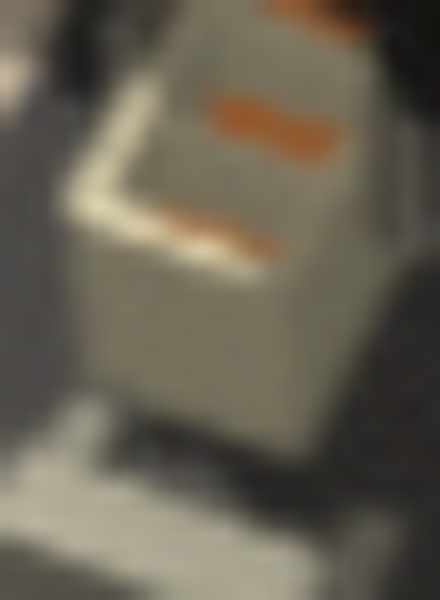

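Emit:
{"name": "carry_out", "arguments": {"targets": [[[0.8,0,0.1,0,0,0],[1.6,0,0.1,0,0,0],[2.3,0,0.1,0,0,0],[2.5,0,0.1,0,0,0],[2.5,0,0.1,0,0,0],[2.5,0,0.1,0,0,0],[2.5,0,0.1,0,0,0]]]}}

```text
t: 8.22
tool_pos: [561.1, -90.8, 36.7]
ee_rot: [1.052, 1.301, -1.052]
contact_force: [0.5, 0.1, -1.4]
width: 29.7
```

```bash
python3 -c "
from h import *
plan([560.5,-90,24],12.1)
p,d=viewer.snapshot('scene'); np.save('pics/scene4p.npy',p)
crop(p,275,190,335,250,'pics/g4.png',10)
"
```

```text
R [[0.001, 0.978, 0.21], [-0.0, 0.21, -0.978], [-1.0, 0.001, 0.0]] yaw now 12.1 t 8.225
pos [561.1 -90.8  36.7] q [-0.278  0.205 -0.118  1.247 -0.     1.081] F [ 0.5  0.1 -1.4] T [-0.006  0.011  0.005] w 29.7
shift cm [ 1.27 -0.04 -0.09] turn about x deg 0.0 alt 180.0 -180.0
```

View pics/g4.png

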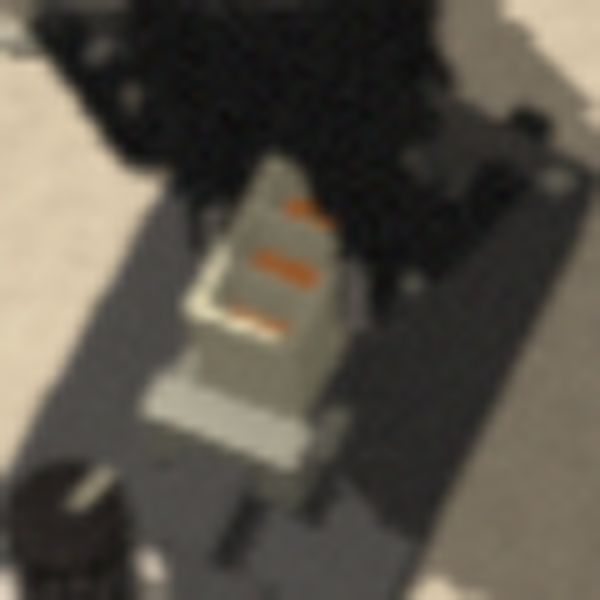

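Emit:
{"name": "carry_out", "arguments": {"targets": [[[0.2,0,0,0,0,0],[0.4,0,0,0,0,0],[0.6,0,0,0,0,0],[0.6,0,0,0,0,0],[0.6,0,0,0,0,0]]]}}

```text
t: 8.9
tool_pos: [560.8, -90.7, 30.3]
ee_rot: [1.052, 1.302, -1.052]
contact_force: [0.2, 0.6, -1.5]
width: 29.4
```

Emit:
{"name": "carry_out", "arguments": {"targets": [[[0.2,0,0,0,0,0],[0.4,0,0,0,0,0],[0.5,0,0,0,0,0],[0.5,0,0,0,0,0],[0.5,0,0,0,0,0]]]}}

```text
t: 9.52
tool_pos: [560.8, -90.7, 25.4]
ee_rot: [1.052, 1.302, -1.052]
contact_force: [0.9, 0.7, -0.6]
width: 29.3
```

Emit:
{"name": "carry_out", "arguments": {"targets": [[[0.1,0,0,0,0,0],[0.2,0,0,0,0,0],[0.2,0,0,0,0,0],[0.2,0,0,0,0,0]]]}}

```text
t: 10.02
tool_pos: [560.9, -90.8, 23.8]
ee_rot: [1.052, 1.301, -1.052]
contact_force: [-2.0, 1.0, 2.9]
width: 29.8
```

Emit:
{"name": "carry_out", "arguments": {"targets": [[[0,0,0,0,0,0],[0,0,0,0,0,0],[0,0,0,0,0,0],[0,0,0,0,0,0]]], "jaw": 0.2}}

```text
t: 10.52
tool_pos: [560.8, -90.8, 23.2]
ee_rot: [1.052, 1.302, -1.052]
contact_force: [0.5, 0.3, 0.7]
width: 51.1
```

Emit:
{"name": "carry_out", "arguments": {"targets": [[[-1,0,0,0,0,0],[-3,0,0,0,0,0],[-6,0,0,0,0,0],[-9,0,0,0,0,0],[-12,0,0,0,0,0],[-15,0,0,0,0,0],[-17,0,0,0,0,0],[-17,0,0,0,0,0]]]}}

```text
t: 11.52
tool_pos: [562.3, -91.1, 196.4]
ee_rot: [1.053, 1.296, -1.05]
contact_force: [0.7, -0.8, 0.0]
width: 51.3
```

Emit:
{"name": "carry_out", "arguments": {"targets": [[[0,0,-2,0,0,0],[0,-3,-5,0,0,0],[0,-8,-8,0,0,0],[0,-13,-11,0,0,0],[0,-17,-12,0,0,0],[0,-19,-12,0,0,0],[0,-19,-12,0,0,0],[0,-19,-12,0,0,0]]]}}

```text
t: 12.52
tool_pos: [350.0, -12.7, 192.5]
ee_rot: [1.052, 1.303, -1.052]
contact_force: [0.2, 0.5, 0.9]
width: 51.4
```

```bash
python3 -c "
from h import *
plan([586.6,-211.2,180],12.1)
for n in ('top','scene'):
    p,d=viewer.snapshot(n); cv2.imwrite('pics/%s5.png'%n,p[:,:,::-1]); np.save('pics/%s5p.npy'%n,p)
p=np.load('pics/top5p.npy');crop(p,310,165,410,240,'pics/h1.png',8)
p=np.load('pics/scene5p.npy');crop(p,250,180,350,290,'pics/h2.png',5)
"
```

```text
R [[-0.001, 0.978, 0.21], [0.001, 0.21, -0.978], [-1.0, -0.0, -0.001]] yaw now 12.13 t 12.525
pos [350.  -12.7 192.5] q [-0.229 -0.421 -0.38   1.612  0.     1.13 ] F [0.2 0.5 0.9] T [-0.014  0.007 -0.05 ] w 51.4
shift cm [ 1.23 18.97 24.38] turn about x deg 0.0 alt 180.0 -180.0
```

View pics/h1.png

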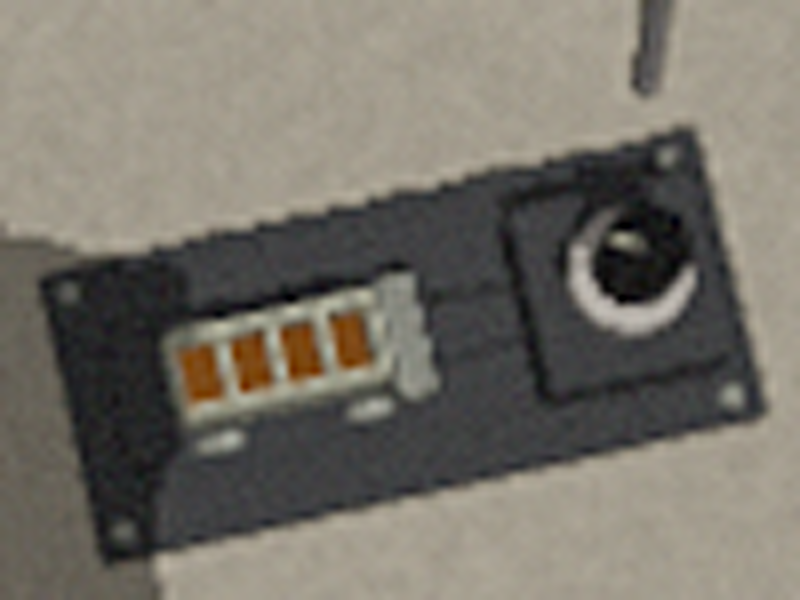

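View pics/h2.png

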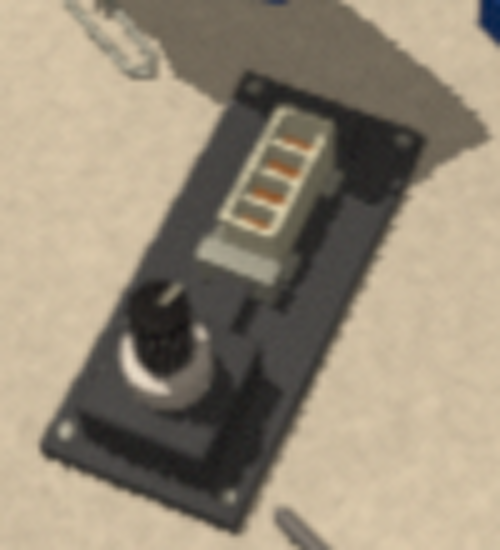

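```bash
python3 -c "
from h import *
p=np.load('pics/top5p.npy');crop(p,372,180,408,214,'pics/k1.png',16)
p=np.load('pics/scene5p.npy');crop(p,268,230,300,270,'pics/k2.png',14)
A=[586.6,-211.2]
for n,o,f in(('top',(372,180),16),('scene',(268,230),14)):
  for z in(120,76,74): print(n,z,((proj(n,[[*A,z]])[0]-o+.5)*f-.5).round(0))
"
```

```text
top 120 [302. 246.]
top 76 [268. 291.]
top 74 [267. 293.]
scene 120 [189. 161.]
scene 76 [210. 282.]
scene 74 [211. 287.]
```

View pics/k1.png

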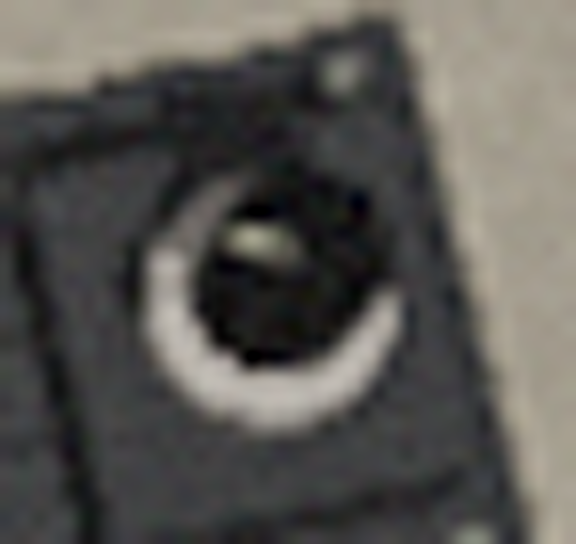

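View pics/k2.png

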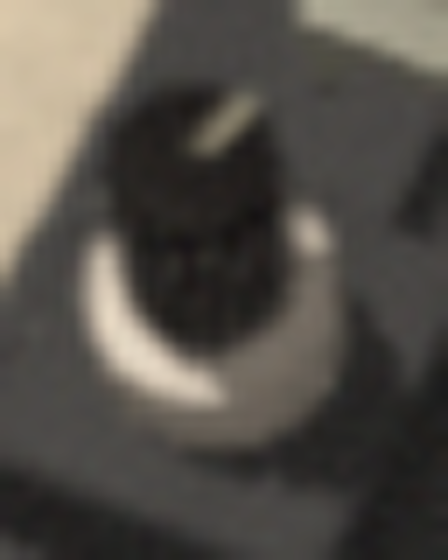

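Emit:
{"name": "carry_out", "arguments": {"targets": [[[0,2,3,-8,0,0],[0,5,7,-18,0,0],[-0.5,8,11,-28,0,0],[-0.5,11,15,-38,0,0],[-0.5,14,18,-48,0,0],[-0.5,16.5,21,-58,0,0],[-0.5,18.3,23.3,-68,0,0],[-0.5,19,24.3,-78,0,0],[-0.5,19,24.3,-88,0,0],[-0.5,19,24.3,-98,0,0]]], "jaw": 0.4, "force": 20}}

```text
t: 13.88
tool_pos: [587.3, -211.2, 196.7]
ee_rot: [-0.279, 1.554, 0.281]
contact_force: [-0.2, 0.1, -0.7]
width: 59.6
```

Emit:
{"name": "carry_out", "arguments": {"targets": [[[0,0,0,-10,0,0],[0,0,0,-20,0,0],[0,0,0,-30,0,0],[0,0,0,-40,0,0],[0,0,0,-50,0,0],[0,0,0,-60,0,0],[0,0,0,-70,0,0],[0,0,0,-80,0,0],[0,0,0,-90,0,0],[0,0,0,-100,0,0]]]}}

```text
t: 15.12
tool_pos: [587.2, -211.0, 196.9]
ee_rot: [-1.587, 0.909, 1.59]
contact_force: [0.5, 0.3, -0.1]
width: 59.9
```

Emit:
{"name": "carry_out", "arguments": {"targets": [[[0,0,0,0,0,0],[0,0,0,0,0,0]]]}}

```text
t: 15.38
tool_pos: [586.8, -211.0, 197.6]
ee_rot: [-1.582, 0.915, 1.584]
contact_force: [-0.1, 0.5, 0.1]
width: 59.6
```

```bash
python3 -c "
from h import *
plan([586,-210,85],33.8)
for n in ('scene',):
    p,d=viewer.snapshot(n); cv2.imwrite('pics/%s6.png'%n,p[:,:,::-1]);crop(p,230,130,350,290,'pics/m.png',5)
"
```

```text
R [[-0.001, -0.866, -0.499], [0.0, -0.499, 0.866], [-1.0, 0.0, 0.001]] yaw now -150.04 t 15.375
pos [ 586.8 -211.   197.6] q [-0.453  0.306  0.325  1.591  0.    -2.546] F [-0.1  0.5  0.1] T [-0.021  0.001 -0.027] w 59.6
shift cm [11.26  0.02  0.12] turn about x deg -3.8 alt 176.2 -183.8
```

View pics/m.png

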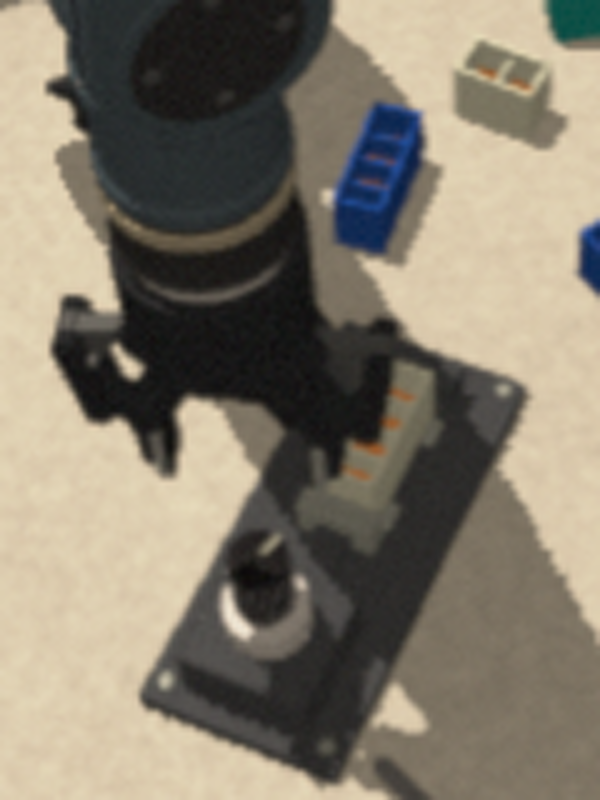

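Emit:
{"name": "carry_out", "arguments": {"targets": [[[2,0,0.1,0,0,0],[5,0,0.1,0,0,0],[8,0,0.1,0,0,0],[10,0,0.1,0,0,0],[11.2,0,0.1,0,0,0],[11.2,0,0.1,0,0,0],[11.2,0,0.1,0,0,0],[11.2,0,0.1,0,0,0]]]}}

```text
t: 16.42
tool_pos: [587.0, -210.6, 87.8]
ee_rot: [-1.587, 0.913, 1.582]
contact_force: [0.6, -0.4, -0.3]
width: 59.7
```

```bash
python3 -c "
from h import *
plan([586,-210,85],33.8)
for n in ('scene',):
    p,d=viewer.snapshot(n);crop(p,255,210,315,270,'pics/m2.png',10)
"
```

```text
R [[0.002, -0.865, -0.501], [-0.001, -0.501, 0.865], [-1.0, -0.001, -0.002]] yaw now -149.91 t 16.425
pos [ 587.  -210.6   87.8] q [-0.452  0.315  0.118  1.371 -0.    -2.548] F [ 0.6 -0.4 -0.3] T [-0.031  0.015 -0.058] w 59.7
shift cm [0.28 0.06 0.1 ] turn about x deg -3.7 alt 176.3 -183.7
```

View pics/m2.png

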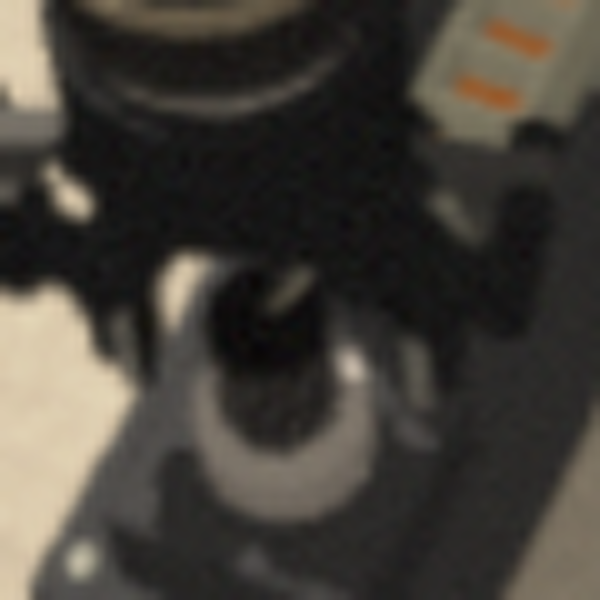

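Emit:
{"name": "carry_out", "arguments": {"targets": [[[0.2,0,0,0,0,0],[0.2,0,0,0,0,0],[0.2,0,0,0,0,0],[0.2,0,0,0,0,0],[0.2,0,0,0,0,0],[0.2,0,0,0,0,0],[0.2,0,0,0,0,0],[0.2,0,0,0,0,0]]], "jaw": -1, "force": 20}}

```text
t: 17.48
tool_pos: [585.6, -210.5, 84.5]
ee_rot: [-1.584, 0.915, 1.585]
contact_force: [-5.3, -2.1, 4.1]
width: 29.4
```

```bash
python3 -c "
from h import *
plan([586,-210,85],33.8); print(bot.observe()['tau'].round(3))
"
```

```text
R [[-0.001, -0.865, -0.501], [-0.001, -0.501, 0.865], [-1.0, 0.001, -0.0]] yaw now -149.92 t 17.475
pos [ 585.6 -210.5   84.5] q [-4.520e-01  3.170e-01  1.130e-01  1.368e+00 -1.000e-03 -2.548e+00] F [-5.3 -2.1  4.1] T [-0.529  1.106  0.021] w 29.4
shift cm [-0.05 -0.06  0.03] turn about x deg -3.7 alt 176.3 -183.7
[ 2.3090e+00 -4.1822e+01  3.1539e+01 -1.4420e+00  1.3270e+00  1.0000e-03]
```

Emit:
{"name": "carry_out", "arguments": {"targets": [[[-0.05,0.08,0,0,0,0],[-0.05,0.08,0,0,0,0],[-0.05,0.08,0,0,0,0]]]}}

```text
t: 17.85
tool_pos: [585.4, -210.5, 84.6]
ee_rot: [-1.585, 0.913, 1.585]
contact_force: [-2.9, -2.7, 2.0]
width: 29.7
```

```bash
python3 -c "
from h import *
plan([586,-210,85],33.8); print(bot.observe()['tau'].round(3))
"
```

```text
R [[-0.0, -0.865, -0.501], [0.0, -0.501, 0.865], [-1.0, 0.0, 0.0]] yaw now -149.9 t 17.85
pos [ 585.4 -210.5   84.6] q [-0.453  0.315  0.112  1.367 -0.    -2.549] F [-2.9 -2.7  2. ] T [-0.476  0.68  -0.069] w 29.7
shift cm [-0.04 -0.08  0.02] turn about x deg -3.7 alt 176.3 -183.7
[ 1.8320e+00 -4.3230e+01  3.2057e+01 -7.3200e-01  1.0070e+00 -1.3000e-02]
```

Emit:
{"name": "carry_out", "arguments": {"targets": [[[-0.04,0.08,0,0,0,0],[-0.04,0.08,0,3,0,0],[-0.04,0.08,0,7,0,0],[-0.04,0.08,0,11,0,0],[-0.04,0.08,0,15,0,0],[-0.04,0.08,0,19,0,0],[-0.04,0.08,0,23,0,0],[-0.04,0.08,0,27,0,0]]]}}

```text
t: 18.85
tool_pos: [585.8, -210.5, 84.6]
ee_rot: [-1.248, 1.181, 1.247]
contact_force: [-0.4, -2.0, -2.7]
width: 29.5
```

```bash
python3 -c "
from h import *
plan([586,-210,85],33.8); print(bot.observe()['tau'].round(3))
p,d=viewer.snapshot('scene');crop(p,255,210,315,270,'pics/m3.png',10)
"
```

```text
R [[0.002, -0.999, -0.053], [0.001, -0.053, 0.999], [-1.0, -0.002, 0.001]] yaw now -176.98 t 18.85
pos [ 585.8 -210.5   84.6] q [-4.540e-01  3.140e-01  1.110e-01  1.366e+00  2.000e-03 -2.077e+00] F [-0.4 -2.  -2.7] T [-0.387 -0.225  0.069] w 29.5
shift cm [-0.04 -0.02  0.05] turn about x deg -30.8 alt 149.2 -210.8
[  0.684 -44.746  32.19    0.534   0.352  -0.286]
```

View pics/m3.png

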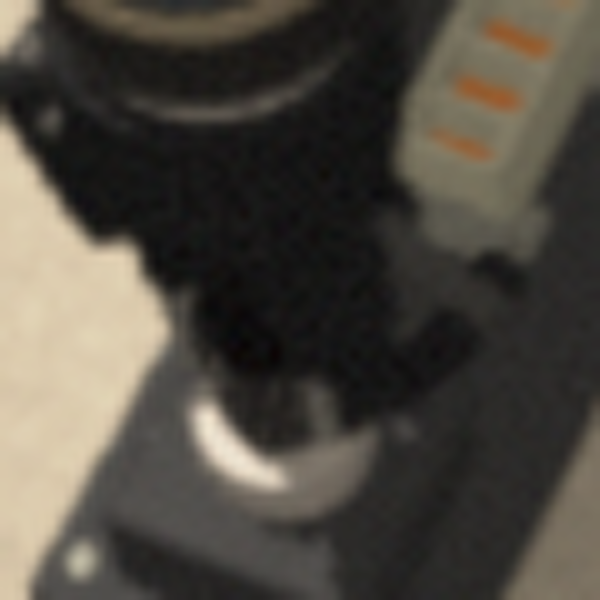

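Emit:
{"name": "carry_out", "arguments": {"targets": [[[0.02,0,0,4,0,0],[0.02,0,0,8,0,0],[0.02,0,0,12,0,0],[0.02,0,0,16,0,0],[0.02,0,0,20,0,0],[0.02,0,0,24,0,0],[0.02,0,0,28,0,0]]]}}

```text
t: 19.77
tool_pos: [586.4, -210.8, 84.6]
ee_rot: [-0.884, 1.381, 0.881]
contact_force: [2.6, -2.2, -3.2]
width: 29.1
```

```bash
python3 -c "
from h import *
plan([586,-210,85],33.8); print(bot.observe()['tau'].round(3))
"
```

```text
R [[0.004, -0.907, 0.421], [0.0, 0.421, 0.907], [-1.0, -0.003, 0.002]] yaw now 155.07 t 19.775
pos [ 586.4 -210.8   84.6] q [-0.454  0.315  0.111  1.364  0.002 -1.589] F [ 2.6 -2.2 -3.2] T [-0.497 -0.53   0.077] w 29.1
shift cm [-0.04  0.07  0.05] turn about x deg -58.7 alt 121.3 -238.7
[  0.51  -45.078  31.804   1.264   0.24   -0.276]
```

Emit:
{"name": "carry_out", "arguments": {"targets": [[[0,0,0,4,0,0],[0,0,0,8,0,0],[0,0,0,12,0,0],[0,0,0,16,0,0],[0,0,0,20,0,0],[0,0,0,24,0,0],[0,0,0,28,0,0]]]}}

```text
t: 20.65
tool_pos: [586.9, -211.3, 84.7]
ee_rot: [-0.508, 1.507, 0.505]
contact_force: [3.1, -2.6, -3.6]
width: 29.7
```

```bash
python3 -c "
from h import *
plan([586,-210,85],33.8); print(bot.observe()['tau'].round(3))
"
```

```text
R [[0.004, -0.603, 0.798], [-0.001, 0.798, 0.603], [-1.0, -0.003, 0.003]] yaw now 127.07 t 20.65
pos [ 586.9 -211.3   84.7] q [-4.540e-01  3.150e-01  1.110e-01  1.363e+00  1.000e-03 -1.101e+00] F [ 3.1 -2.6 -3.6] T [-0.723 -0.733  0.097] w 29.7
shift cm [-0.03  0.16  0.01] turn about x deg -86.7 alt 93.3 -266.7
[  0.887 -45.421  31.575   1.806   0.443  -0.276]
```

Emit:
{"name": "carry_out", "arguments": {"targets": [[[0.03,-0.06,0,4,0,0],[0.03,-0.06,0,8,0,0],[0.03,-0.06,0,12,0,0],[0.03,-0.06,0,16,0,0],[0.03,-0.06,0,18,0,0]]]}}

```text
t: 21.28
tool_pos: [586.9, -211.8, 84.7]
ee_rot: [-0.263, 1.551, 0.261]
contact_force: [3.5, -3.1, -3.8]
width: 29.4
```

```bash
python3 -c "
from h import *
plan([586,-210,85],33.8); print(bot.observe()['tau'].round(3))
for n in ('top','scene'):
    p,d=viewer.snapshot(n); cv2.imwrite('pics/%s7.png'%n,p[:,:,::-1]); np.save('pics/%s7p.npy'%n,p)
crop(p,255,180,335,270,'pics/m4.png',7)
"
```

```text
R [[0.004, -0.328, 0.945], [-0.001, 0.945, 0.328], [-1.0, -0.002, 0.003]] yaw now 109.12 t 21.275
pos [ 586.9 -211.8   84.7] q [-4.540e-01  3.160e-01  1.130e-01  1.364e+00  1.000e-03 -7.880e-01] F [ 3.5 -3.1 -3.8] T [-0.843 -0.922  0.224] w 29.4
shift cm [-0.03  0.2  -0.03] turn about x deg 75.3 alt 255.3 -104.7
[  0.764 -45.287  31.113   2.154   0.447   0.071]
```

View pics/m4.png

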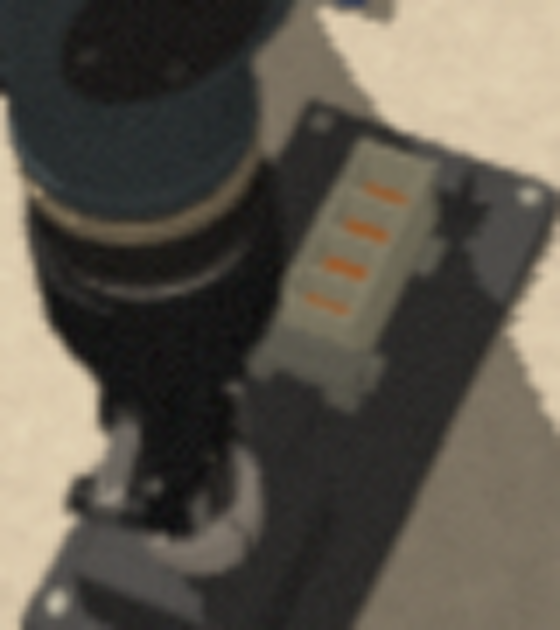

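Emit:
{"name": "carry_out", "arguments": {"targets": [[[0.02,-0.02,0,4,0,0],[0.03,-0.03,0,8,0,0],[0.03,-0.03,0,8,0,0]]]}}

```text
t: 21.75
tool_pos: [586.9, -212.1, 84.6]
ee_rot: [-0.153, 1.562, 0.152]
contact_force: [5.0, -2.5, -3.4]
width: 29.6
```

```bash
python3 -c "
from h import *
plan([586,-210,85],33.8); print(bot.observe()['tau'].round(3))
"
```

```text
R [[0.004, -0.193, 0.981], [-0.001, 0.981, 0.193], [-1.0, -0.001, 0.003]] yaw now 101.14 t 21.75
pos [ 586.9 -212.1   84.6] q [-4.550e-01  3.160e-01  1.130e-01  1.364e+00  1.000e-03 -6.490e-01] F [ 5.  -2.5 -3.4] T [-0.759 -0.974 -0.01 ] w 29.6
shift cm [-0.04  0.22 -0.05] turn about x deg 67.3 alt 247.3 -112.7
[  0.723 -45.003  30.798   2.238   0.335   0.123]
```

Emit:
{"name": "carry_out", "arguments": {"targets": [[[0,0,0,4,0,0],[0,0,0,8,0,0],[0,0,0,12,0,0],[0,0,0,12,0,0]]]}}

```text
t: 22.25
tool_pos: [586.8, -212.3, 84.6]
ee_rot: [0.011, 1.567, -0.013]
contact_force: [3.9, -3.6, -3.5]
width: 29.2
```

```bash
python3 -c "
from h import *
plan([586,-210,85],33.8); print(bot.observe()['tau'].round(3))
"
```

```text
R [[0.004, 0.015, 1.0], [-0.001, 1.0, -0.015], [-1.0, -0.001, 0.004]] yaw now 89.13 t 22.25
pos [ 586.8 -212.3   84.6] q [-0.455  0.316  0.113  1.364  0.    -0.44 ] F [ 3.9 -3.6 -3.5] T [-0.927 -0.918  0.049] w 29.2
shift cm [-0.04  0.23 -0.09] turn about x deg 55.3 alt 235.3 -124.7
[  1.042 -45.061  30.767   2.299   0.497   0.121]
```

```bash
cat > jaw.py <<'E'
from h import *
def prof(p,n='scene',z=36,lo=-60,hi=-30):
  S=np.array([560.8,-91]);th=np.radians(12.15);ux=np.array([np.cos(th),np.sin(th)]);uy=np.array([-ux[1],ux[0]])
  g=cv2.cvtColor(p,cv2.COLOR_RGB2GRAY); ys=np.arange(lo,hi,1.); acc=0
  for a in range(-18,19,3):
    q=proj(n,[[*(S+a*ux+y*uy),z] for y in ys]).astype(np.float32)
    acc=acc+cv2.remap(g,q[:,0].reshape(1,-1),q[:,1].reshape(1,-1),cv2.INTER_LINEAR)[0].astype(float)/13
  return ys,acc
E
python3 -c "
from jaw import *
p,d=viewer.snapshot('scene'); np.save('pics/scene8p.npy',p)
print(bot.observe()['wrist_torque'],bot.observe()['tau'][5])
q,d=viewer.snapshot('top'); np.save('pics/top8p.npy',q)
print(bot.observe()['wrist_torque'],bot.observe()['tau'][5])
for nm in('scene0p','scene5p','scene7p','scene8p'):
  ys,a=prof(np.load('pics/%s.npy'%nm)); print(nm,a.astype(int).tolist())
crop(p,280,180,330,250,'pics/n1.png',8); crop(np.load('pics/scene5p.npy'),280,180,330,250,'pics/n0.png',8)
crop(q,310,165,410,240,'pics/n2.png',8)
a=cv2.imread('pics/n0.png');b=cv2.imread('pics/n1.png');cv2.imwrite('pics/n01.png',np.hstack([a,b])[:560,:800])
"
```

```text
[-0.92868367 -0.99030798  0.01288855] 0.061967563815414906
[-0.89285992 -0.99149803  0.05380449] 0.05126944393850863
scene0p [67, 69, 70, 71, 72, 73, 77, 84, 96, 112, 128, 141, 149, 152, 153, 153, 152, 152, 151, 149, 145, 137, 126, 112, 100, 91, 85, 82, 80, 78]
scene5p [70, 71, 72, 73, 74, 76, 79, 87, 98, 115, 132, 145, 153, 157, 158, 157, 157, 156, 155, 153, 150, 144, 136, 127, 119, 113, 109, 107, 106, 105]
scene7p [43, 42, 42, 43, 44, 47, 50, 53, 57, 61, 65, 70, 73, 76, 79, 81, 82, 83, 83, 82, 82, 82, 82, 82, 83, 84, 85, 87, 89, 91]
scene8p [35, 35, 35, 35, 36, 38, 40, 43, 45, 49, 54, 59, 63, 66, 68, 69, 69, 68, 67, 66, 65, 65, 64, 64, 64, 65, 65, 67, 69, 71]
```

View pics/n01.png

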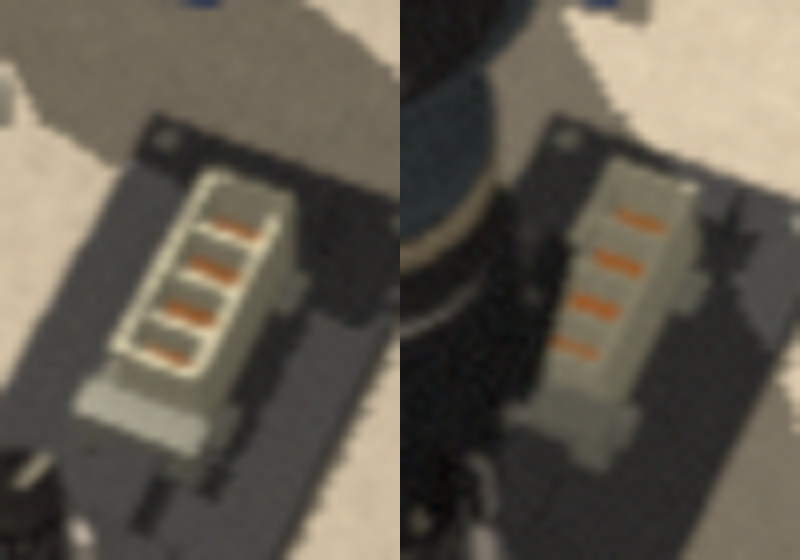

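View pics/n2.png

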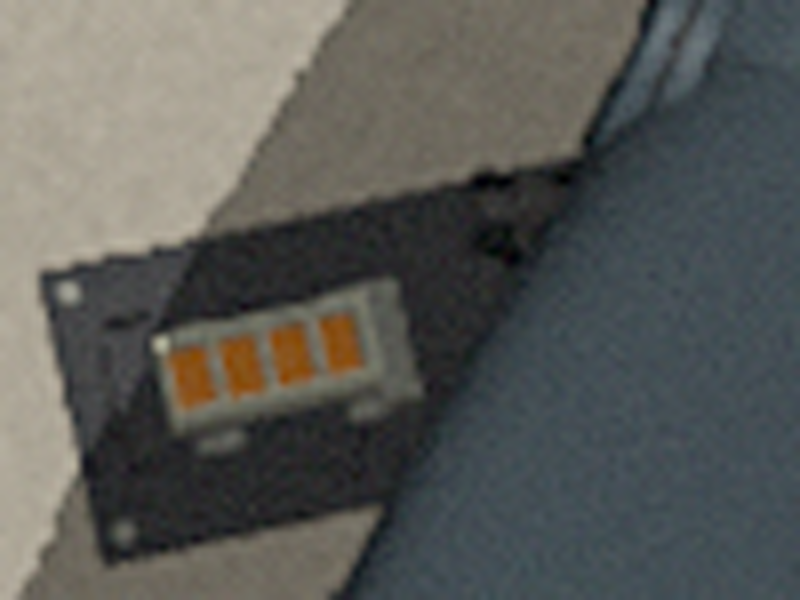

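```bash
cat > wells.py <<'E'
from h import *
def wells(p,n='top',box=(320,190,370,230),z=16):
    f=8;u0,v0,u1,v1=box
    B=cv2.resize(p[v0:v1,u0:u1],None,fx=f,fy=f,interpolation=cv2.INTER_CUBIC)
    H=cv2.cvtColor(B,cv2.COLOR_RGB2HSV)
    m=((H[...,1]>130)&(H[...,0]<20)&(H[...,2]>70)).astype(np.uint8)
    k,l,st,ce=cv2.connectedComponentsWithStats(m)
    c=[(ce[i]+.5)/f-.5+[u0,v0] for i in range(1,k) if st[i,4]>300]
    P=onz(n,c,z)[:,:2]-np.array([560.8,-91]);th=np.radians(12.15);ux=np.array([np.cos(th),np.sin(th)]);uy=np.array([-ux[1],ux[0]])
    print(len(c),"u",(P@uy).round(1),"mean",(P@uy).mean().round(2),"x",(P@ux).round(1))
E
python3 -c "
from wells import *
wells(np.load('pics/top5p.npy'));wells(np.load('pics/top8p.npy'))
"
```

```text
4 u [-27.1  -8.6   9.9  28.7] mean 0.72 x [4.1 4.4 4.6 4.7]
4 u [-23.3  -4.9  13.5  32. ] mean 4.3 x [4.2 4.1 4.1 4.4]
```

Emit:
{"name": "carry_out", "arguments": {"targets": [[[0.02,-0.03,0.03,4,0,0],[0.03,-0.05,0.05,8,0,0],[0.03,-0.05,0.05,12,0,0]]]}}

```text
t: 22.72
tool_pos: [586.9, -212.7, 84.6]
ee_rot: [0.177, 1.561, -0.178]
contact_force: [3.2, -3.7, -2.7]
width: 29.6
```

```bash
python3 -c "
from wells import *
o=bot.observe();print(o['wrist_torque'],o['tau'][5],o['joint_pos'][5],o['contact_force'])
q,d=viewer.snapshot('top'); wells(q)
o=bot.observe();print(o['wrist_torque'],o['tau'][5],o['joint_pos'][5])
q,d=viewer.snapshot('top'); wells(q)
o=bot.observe();print(o['wrist_torque'],o['tau'][5],o['joint_pos'][5])
"
```

```text
[-0.75001738 -0.66076981  0.27597292] -0.16402318608015776 -0.22911233248797855 [ 3.1503398  -3.70199187 -2.66622733]
4 u [-23.3  -5.1  13.6  31.9] mean 4.28 x [4.2 4.1 4.1 4.4]
[-0.80902393 -0.65202165  0.0970768 ] 0.24610298685729504 -0.22756029221509788
4 u [-23.4  -5.   13.6  32. ] mean 4.31 x [4.1 4.2 4.2 4.4]
[-0.87226952 -0.74325254  0.06635009] 0.22833121474832296 -0.23088380994865512
```

```bash
python3 -c "
from wells import *
wells(np.load('pics/top7p.npy'))
from jaw import *
p,d=viewer.snapshot('scene')
crop(p,262,225,302,265,'pics/t1.png',14)
crop(np.load('pics/scene7p.npy'),262,225,302,265,'pics/t0.png',14)
"
```

```text
4 u [-23.3  -5.   13.5  32. ] mean 4.29 x [4.2 4.  4.1 4.4]
```

View pics/t1.png

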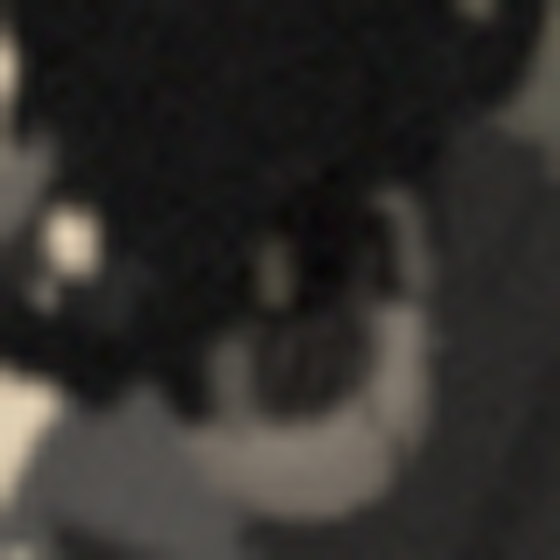

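View pics/t0.png

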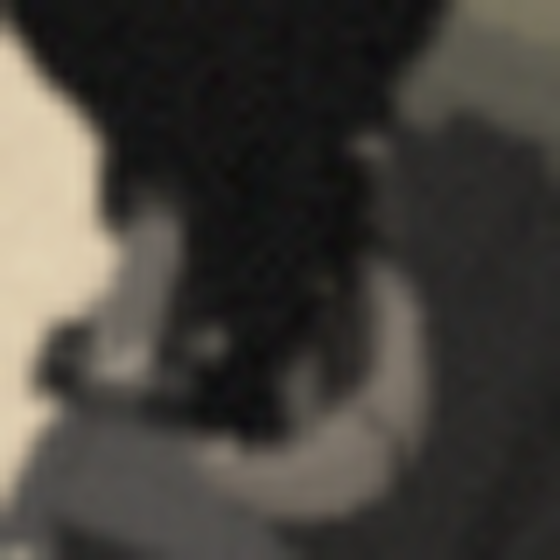

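```bash
python3 -c "
from h import *
def rep(px,o,f,z,A=(586.3,-210)):
  uv=(np.array(px,float)+.5)/f-.5+np.array(o); P=onz('scene',[uv],z)[0][:2]; d=P-A; print(px,z,P.round(1),'r',np.hypot(*d).round(1),'ang',np.degrees(np.arctan2(d[1],d[0])).round(1))
rep((258,95),(268,230),14,120)
rep((200,150),(268,230),14,120)
for px in((370,410),(385,430)): rep(px,(262,225),14,74)
for px in((270,255),(275,300)): rep(px,(262,225),14,120)
print(((proj('scene',[[586.3,-210,120],[586.3,-210,74]])-[262,225]+.5)*14-.5))
print(bot.observe()['t'],np.degrees(bot.observe()['joint_pos'][5]))
"
```

```text
(258, 95) 120 [ 588.3 -194.7] r 15.4 ang 82.7
(200, 150) 120 [ 586.7 -208.5] r 1.6 ang 73.4
(370, 410) 74 [ 603.4 -211.7] r 17.1 ang -5.7
(385, 430) 74 [ 607.8 -213.2] r 21.7 ang -8.6
(270, 255) 120 [ 588.9 -215. ] r 5.6 ang -62.6
(275, 300) 120 [ 594.7 -221.1] r 13.9 ang -52.8
[[276.28759884 225.17668487]
 [297.75185775 351.20272835]]
22.875 -13.271026882762143
```

Emit:
{"name": "carry_out", "arguments": {"targets": [[[0,0,0,0,0,0],[0,0,0,0,0,0],[0,0,0,0,0,0],[0,0,0,0,0,0],[0,0,0,0,0,0]]], "jaw": 0.4}}

```text
t: 23.5
tool_pos: [585.6, -212.1, 84.1]
ee_rot: [0.177, 1.564, -0.177]
contact_force: [0.1, -0.1, -0.3]
width: 59.9
```

Emit:
{"name": "carry_out", "arguments": {"targets": [[[-1,0,0,0,0,0],[-3,0,0,0,0,0],[-6,0,0,0,0,0],[-9,0,0,0,0,0],[-11,0,0,0,0,0],[-12,0,0,0,0,0]]]}}

```text
t: 24.25
tool_pos: [586.4, -212.6, 206.7]
ee_rot: [0.176, 1.56, -0.178]
contact_force: [0.6, -0.3, 0.1]
width: 59.7
```

Emit:
{"name": "carry_out", "arguments": {"targets": [[[0,2,-2,0,0,0],[0,5,-6,0,0,0],[0,9,-11,0,0,0],[0,13,-16,0,0,0],[0,17,-20,0,0,0],[0,20,-22,0,0,0],[0,20,-22,0,0,0],[0,20,-22,0,0,0]]]}}

```text
t: 25.25
tool_pos: [416.0, 31.6, 204.0]
ee_rot: [0.176, 1.563, -0.177]
contact_force: [-0.8, 0.0, 0.5]
width: 59.8
```

```bash
python3 -c "
from wells import *
q,d=viewer.snapshot('top'); p,d=viewer.snapshot('scene'); wells(q)
np.save('pics/top9p.npy',q);np.save('pics/scene9p.npy',p)
cv2.imwrite('pics/scene9.png',p[:,:,::-1])
crop(q,372,180,408,214,'pics/z1.png',16); crop(p,268,230,300,270,'pics/z2.png',14)
crop(q,310,165,410,240,'pics/z3.png',8)
"
```

```text
4 u [-23.6  -5.1  13.5  31.9] mean 4.18 x [4.4 4.3 4.2 4.6]
```

View pics/z1.png

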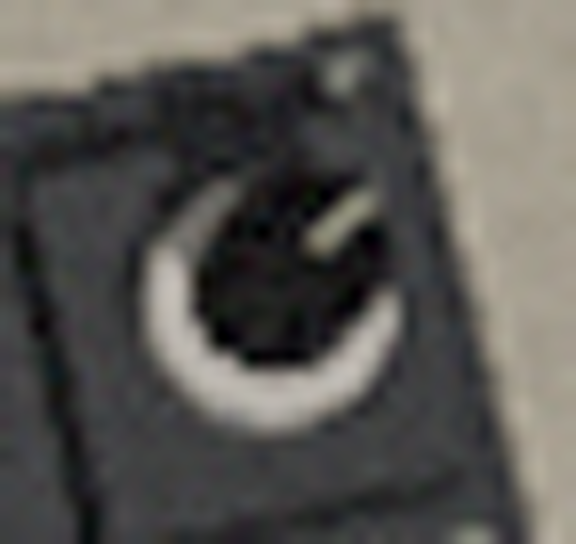

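View pics/z2.png

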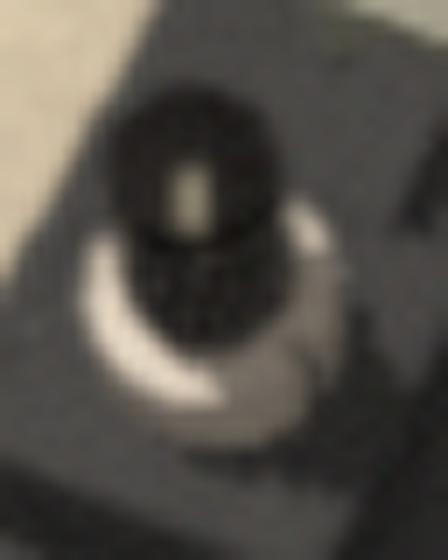

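View pics/z3.png

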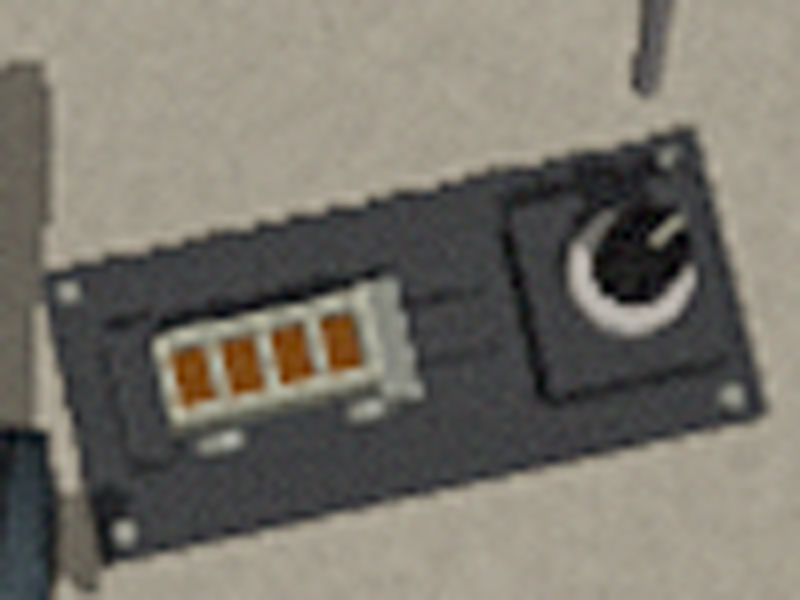

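View pics/scene9.png

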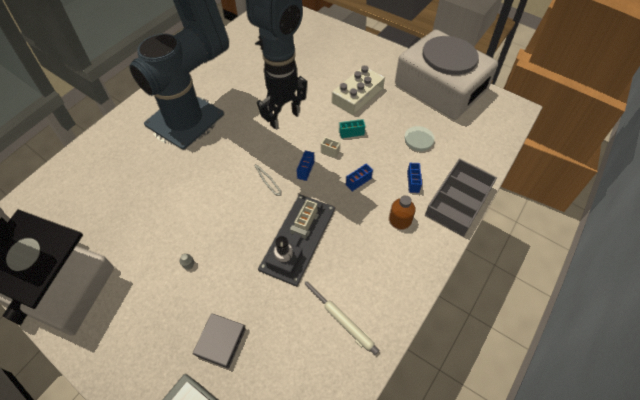

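```bash
python3 -c "
from h import *
def rep(n,px,o,f,z):
  uv=(np.array(px,float)+.5)/f-.5+np.array(o); P=onz(n,[uv],z)[0][:2]; 
  A=(586.3,-210); d=P-A; print(n,px,z,P.round(1),'r',np.hypot(*d).round(1),'ang',np.degrees(np.arctan2(d[1],d[0])).round(1)); return P
def seg(n,a,b,o,f):
  P=rep(n,a,o,f,120);Q=rep(n,b,o,f,120);d=Q-P;print('  dir',np.degrees(np.arctan2(d[1],d[0])).round(1))
seg('scene',(193,165),(190,233),(268,230),14)
seg('scene',(200,150),(258,97),(268,230),14)
seg('top',(315,242),(372,195),(372,180),16)
seg('top',(285,245),(222,232),(372,180),16)
rep('scene',(300,348),(268,230),14,74);rep('scene',(325,385),(268,230),14,74)
p=np.load('pics/scene9p.npy'); crop(p,280,240,298,262,'pics/y.png',25)
p=np.load('pics/scene5p.npy'); crop(p,280,240,298,262,'pics/y0.png',25)
"
```

```text
scene (193, 165) 120 [ 587.5 -211.4] r 1.9 ang -48.3
scene (190, 233) 120 [ 594.9 -221.6] r 14.5 ang -53.4
  dir -54.2
scene (200, 150) 120 [ 586.7 -208.5] r 1.6 ang 73.4
scene (258, 97) 120 [ 588.5 -195. ] r 15.2 ang 81.7
  dir 82.6
top (315, 242) 120 [ 587.2 -213.5] r 3.6 ang -75.7
top (372, 195) 120 [ 595.1 -223.4] r 16.1 ang -56.6
  dir -51.4
top (285, 245) 120 [ 586.7 -208.4] r 1.7 ang 74.9
top (222, 232) 120 [ 589.1 -197.8] r 12.6 ang 76.9
  dir 77.2
scene (300, 348) 74 [ 606.2 -211.5] r 20.0 ang -4.4
scene (325, 385) 74 [ 614.  -214.6] r 28.1 ang -9.5
```

View pics/y.png

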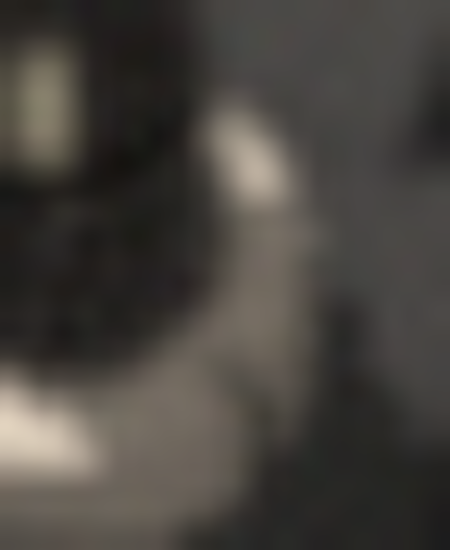

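View pics/y0.png

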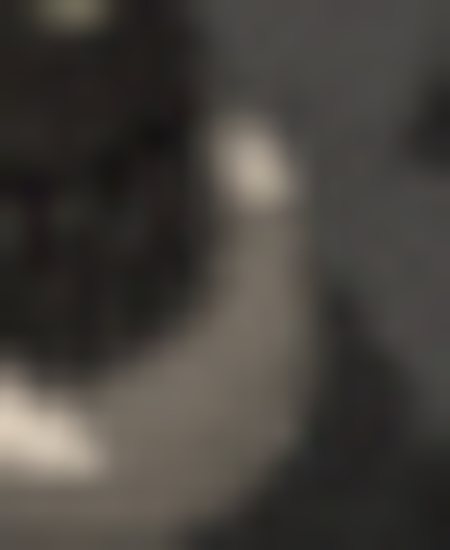

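```bash
python3 -c "
from h import *
print(bot.observe()['t'],bot.observe()['contact_force']); print(bot.job_done())"
```

```text
25.35 [ 0.16385708 -0.12461202 -0.125288  ]
the job is handed in; nothing more can be done
None
```

The longer white chamber is clamped in the seat, and I handed the job in at about 25 s. I stood it flat between the guide bars and let go. I then gripped only the black cap at 20 N and turned it about 133° clockwise in one grasp, then let go and drew the arm clear.

**Last checks**
- **Chamber:** it moved about 3.6 mm towards the stop. It then stayed put to within 0.1 mm while the cap turned a further 32° or so, and after I let go. By my measurement it could still be up to about 1 mm short of the stop. I take it as held because it stopped moving and the thimble stood still.
- **Slip clutch:** after release the marks put the slip at about 0.82 rad (3.3 clicks, marks about 13.7 mm apart). Cap turn minus thimble turn gives about 0.75 rad (3 clicks). Both are inside the two to four asked for.
- **Bystanders:** nothing else looked moved in the final picture, which I judged by eye only.

**What disagreed or stayed uncertain**
- **Torque:** the torque reading was too noisy to show the clutch's plateau clearly (0.22–0.28 N m while turning, under 0.1 at rest). I judged the slip from the marks and from the chamber and thimble standing still.
- **Side load:** while turning, the gripper pushed on the cap with up to about 6 N sideways and 4 N vertically, from being slightly off its axis.

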